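# Mix the two lots of tumbling beads with the stirring rod

### The job

Fresh blue tumbling beads have been poured into the red bowl beside the used white ones: take the stirring rod from its holder and stir the beads with it until nearly all of them have clearly shifted from where they lay and there are beads of both colours on each side of the bowl's black line. Keep all the beads in the bowl and do not touch them with the gripper. Then stand the rod back in its holder, fully down, and leave the pump motors and the tape where they are.

Things in the scene. Friction and masses are not known exactly. Their poses are not given: they have to be found in the camera images.
- bowl: round open bowl of red plastic, fixed to the bench; 170 mm across at the rim, 50 mm high, flat inner floor 152 mm across lying 6 mm above the bench, wall 4 mm. Origin: centre of its underside. A black line across the middle of the floor and two black marks on the outside of the rim run along its y axis (x = 0) and divide the bowl in two halves, x < 0 and x > 0
- rod: round stirring rod of pale wood with a green rubber sleeve (from 60 to 126 mm above its foot), 20 mm in diameter (sleeve 20.6), 130 mm long, 80 g, its foot slightly rounded; stands upright in the holder at the start. Origin: centre of its foot; z runs up along the rod
- holder: rod holder fixed to the bench: an upright aluminium tube on a dark round foot (84 mm across, 7 mm high); 52 mm high, outside 36 mm across, flaring to 60 mm at the top; its round well is 26 mm across, widening over the top 16 mm to 50 mm at the mouth. Origin: centre of its underside
- holder_seat (a point): centre of the floor of the holder's well, 8 mm above the bench, where the rod's foot stands
- pump_a: small pump motor standing upright on the bench: steel can 24 mm across below a white head 28 mm wide, 65 mm high. Bystander. Origin: centre of its underside
- pump_b: another such pump motor, a bystander. Origin: centre of its underside
- tape: yellow roll of tape lying flat on the bench, 70 mm across, 18 mm high, a bystander. Origin: centre of its underside
- blue0: blue smooth, slippery plastic tumbling bead 1 of 5: a chunky short cylinder 24 mm across and 16 mm high with a dark bore, 12 g, loose in the bowl, at first standing on its flat end on the bowl's floor. Origin: its centre
- blue1: blue smooth, slippery plastic tumbling bead 2 of 5: a chunky short cylinder 24 mm across and 16 mm high with a dark bore, 12 g, loose in the bowl, at first standing on its flat end on the bowl's floor. Origin: its centre
- blue2: blue smooth, slippery plastic tumbling bead 3 of 5: a chunky short cylinder 24 mm across and 16 mm high with a dark bore, 12 g, loose in the bowl, at first standing on its flat end on the bowl's floor. Origin: its centre
- blue3: blue smooth, slippery plastic tumbling bead 4 of 5: a chunky short cylinder 24 mm across and 16 mm high with a dark bore, 12 g, loose in the bowl, at first standing on its flat end on the bowl's floor. Origin: its centre
- blue4: blue smooth, slippery plastic tumbling bead 5 of 5: a chunky short cylinder 24 mm across and 16 mm high with a dark bore, 12 g, loose in the bowl, at first standing on its flat end on the bowl's floor. Origin: its centre
- white0: white smooth, slippery plastic tumbling bead 1 of 5: a chunky short cylinder 24 mm across and 16 mm high with a dark bore, 12 g, loose in the bowl, at first standing on its flat end on the bowl's floor. Origin: its centre
- white1: white smooth, slippery plastic tumbling bead 2 of 5: a chunky short cylinder 24 mm across and 16 mm high with a dark bore, 12 g, loose in the bowl, at first standing on its flat end on the bowl's floor. Origin: its centre
- white2: white smooth, slippery plastic tumbling bead 3 of 5: a chunky short cylinder 24 mm across and 16 mm high with a dark bore, 12 g, loose in the bowl, at first standing on its flat end on the bowl's floor. Origin: its centre
- white3: white smooth, slippery plastic tumbling bead 4 of 5: a chunky short cylinder 24 mm across and 16 mm high with a dark bore, 12 g, loose in the bowl, at first standing on its flat end on the bowl's floor. Origin: its centre
- white4: white smooth, slippery plastic tumbling bead 5 of 5: a chunky short cylinder 24 mm across and 16 mm high with a dark bore, 12 g, loose in the bowl, at first standing on its flat end on the bowl's floor. Origin: its centre

How it is judged:
By the outcome, as a careful person would: the job done as asked, in the order asked, and still so for the second after the job is handed in, with the robot touching nothing.
It also fails if it takes over 58 s, if anything falls off the work surface, if the arm or the gripper's body presses on something with over 40 N, if the wrist force passes 120 N, or if a joint passes its speed limit or range.

### The arm

A 6-joint arm with a two-finger parallel gripper is mounted at the origin on the work surface. World frame = base frame: x ahead of the robot, y to its left, z up, the work surface at z = 0. Lengths are in m, angles in rad, forces in N, time in s.
With the tool pointing down it reaches from about 0.4 to 0.825 m from the base axis. Payload 7 kg.
Tool frame: the origin (TCP) lies at the very end of the fingers, on their centre line; the grasp point (between the pads) lies 19 mm behind it (arm.grasp_offset is the distance from the TCP to the grasp point, in m); z points along the fingers, y is the line along which they close (so a half turn about z gives the same grasp; the last joint's range is limited). The gripper opens to 88 mm and grips with 3 to 60 N. Pads are 19 mm wide; open, the fingers measure 130 mm over their backs; the gripper's body (78 mm by 193 mm) begins 47 mm behind the grasp point.
Start: joints at [-0.966, 0.359, 0.012, 0, -1.224, -0.288], TCP at [0.21, -0.641, 0.227] pointing down, gripper open.
Joint ranges: [-3.07, 3.07], [-1.43, 2.12], [-1.02, 1.25], [-3.03, 1.67], [-3.05, -0], [-3.03, 3.03]. Speed limits (rad/s): [2.39, 2.39, 3.01, 3.14, 3.14, 3.14].

### API

Orientations are given as [roll, pitch, yaw] about the fixed x, y, z axes, in that order (R = Rz(yaw) Ry(pitch) Rx(roll)).
In Python, from station import get_state, cams, arm, nets gives the robot as it stands.
- The arm moves only by the shell command python3 -m creep 'ROWS' [FORCE]. ROWS is a JSON object of lists of equal length, an entry for each row: "translation": the shift along the world's x, y, z in mm, a list of three; "spin": the turn about the world's z in rad; "gripper": the opening, from 0 (shut) to 1 (fully open). In form: {"translation": [[dx, dy, dz], ...], "spin": [spin, ...], "gripper": [gripper, ...]}. A call has 1 to 8 rows; each row shifts and turns the commanded pose from where the row before left it; what a row does not reach is not made up. A row lasts 1/10 s, in which the tool goes at most 50 mm and 8.59 degrees, less where a joint would pass 70% of its speed; a pose out of reach is approached as far as the arm can. A call is refused whole if a number of a shift passes 50 or a number of a turn 0.15, either way. A call with a gripper value outside its range is refused whole. The fingers move at their own pace and stop on an object; FORCE is the grip in N (left out, the last holds). Time passes only in rows, so rows that do not move let the fingers close. It gives the time, the measured TCP pose, the force, the opening and the grip force at its end, in the units of the state.
- get_state(): the state, without advancing time (a new reading comes with each control period).
- cams.grab_frame(name): name is "side" or "top"; returns a dict with "img" (420x560x3 uint8, red, green, blue), "mtx" (3x3 intrinsics, pixels), "R" (3x3) and "t" (3): a world point X has camera coordinates R X + t. Camera axes: x right, y down, z forward; pixel columns grow to the right and rows downward; lengths in m; the calibration is good to about 2 mm. A picture is of the moment at which its call begins. There is no depth.
- arm.job_done(): hands the job in; it is judged then, once.
Trained networks look in the newest picture that a camera, given by its name, has taken for a name from the list of things; names that differ only in an ending like _2 or _b are one class to them, and where a whole thing is asked for, a point or a joint stands for the part that bears it (a point fixed in the world has none). Each returns a list of dicts, best first, with "confidence" (0 to 1); they miss things now and then, are a little off and sometimes report something else, mostly with a low value. They report only what shows in the picture. A call takes as long as a camera call.
- nets.search_frame(camera, label): "centre" ([x, y, z] in m, in world coordinates, good to about 4 mm: the middle of the surface that is visible of it).
- nets.pinpoint(camera, label): "centre" ([x, y, z] in m, in world coordinates, good to about 4 mm: a listed point, or the origin of a listed thing).
The state is a dict: "t": time; "q": joint angles; "qd": joint speeds; "joint_efforts": joint torques, N m; "eef_pos": TCP position; "ee_rot": TCP orientation; "force": force on the tool from outside, world axes, zero at the start; "moment": the same for the moment, N m; "width": finger opening in m; "gripper_force": force on a finger pad.
Only numpy, scipy, OpenCV 4.12 (cv2) and the standard library are available. Lean on these libraries where they do the work, as an engineer would, in place of code of your own. Each camera call takes 0.05 s, during which the arm holds its last target. There are 200 camera calls.

## Working session

There is one attempt and no reset: what is moved stays moved. The work goes in short steps, Python scripts to look and compute and a shell command to move; the robot and the scene stay as the last step left them, time stands still between calls to the robot, and variables do not carry over. Pictures are saved under pics/ and viewed, at most 12 in all, crops included, and the job is handed in when it is done.

```bash
mkdir -p pics; ls; python3 - <<'E'
from station import get_state,cams,arm,nets
import cv2,numpy as np
for c in("top","side"):
    f=cams.grab_frame(c); cv2.imwrite(f"pics/{c}0.png",f["img"][:,:,::-1])
    np.savez(f"{c}.npz",**f)
    for l in("bowl","rod","holder","holder_seat","pump_a","tape"):
        print(c,l,[(np.round(d["centre"],4).tolist(),round(d["confidence"],2)) for d in nets.pinpoint(c,l)][:3])
s=get_state();print(s["t"],s["eef_pos"],s["ee_rot"],s["width"])
E
```

```text
pics
top bowl [([0.5702, -0.1509, -0.0001], 0.96), ([0.6206, -0.1289, 0.0132], 0.29)]
top rod [([0.6032, 0.1885, 0.0068], 0.47), ([0.5982, 0.1894, 0.0008], 0.47)]
top holder [([0.5984, 0.1889, 0.0028], 0.66)]
top holder_seat [([0.6007, 0.1857, 0.0091], 0.83)]
top pump_a [([0.7281, -0.0039, 0.0007], 0.61), ([0.6146, 0.4452, -0.0006], 0.53), ([0.6007, 0.184, 0.0128], 0.22)]
top tape [([0.5158, -0.4541, -0.002], 0.87)]
side bowl [([0.5142, -0.1346, 0.0178], 0.75), ([0.5725, -0.1556, -0.003], 0.66)]
side rod [([0.6039, 0.186, 0.0098], 0.88)]
side holder [([0.598, 0.187, 0.0018], 0.79), ([0.5716, -0.1544, -0.0027], 0.68)]
side holder_seat [([0.6, 0.1898, 0.0065], 0.96)]
side pump_a [([0.6143, 0.4429, 0.002], 0.62), ([0.7282, -0.0051, 0.0007], 0.56)]
side tape [([0.6004, 0.1874, 0.003], 0.72), ([0.5962, -0.1001, 0.0122], 0.64), ([0.5162, -0.4524, 0.0013], 0.63)]
0.7 [ 0.21025902 -0.64139304  0.22659702] [-3.14155868e+00  3.02369598e-05 -2.82482041e+00] 0.08791222031346366
```

View pics/top0.png

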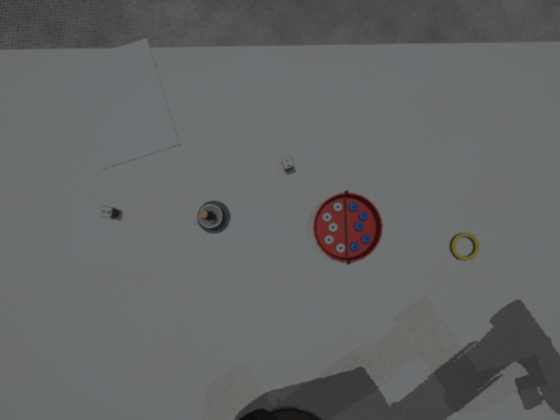

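View pics/side0.png

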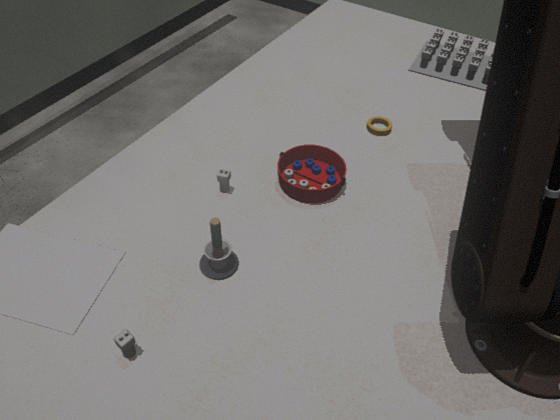

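The top view shows the holder and rod near (210,214), the bowl centred near (348,228) with white beads left and blue right of a near-vertical line, pumps at (108,212) and (288,163), and tape at (465,246). In the side view the rod top is near (215,221). Next I triangulate.

```bash
cat > h.py <<'E'
import cv2,numpy as np
from scipy.optimize import least_squares
def ray(f,u,v):
    d=f["R"].T@np.linalg.inv(f["mtx"])@[u,v,1.]; return -f["R"].T@f["t"],d/np.linalg.norm(d)
def onz(f,u,v,z):
    o,d=ray(f,u,v); return o+d*(z-o[2])/d[2]
def tri(*obs):
    A=0;b=0
    for f,u,v in obs:
        o,d=ray(f,u,v);P=np.eye(3)-np.outer(d,d);A=A+P;b=b+P@o
    X=np.linalg.solve(A,b); return X,[round(float(np.linalg.norm(np.cross(X-ray(*q)[0],ray(*q)[1])))*1e3,1) for q in obs]
def proj(f,X):
    c=f["R"]@X+f["t"];p=f["mtx"]@c;return p[:2]/p[2]
def blobs(mask,amin=4):
    n,_,st,c=cv2.connectedComponentsWithStats(mask.astype(np.uint8));return [(int(st[i,4]),np.round(c[i],1).tolist()) for i in range(1,n) if st[i,4]>=amin]
def beads(f,C,z=.022):
    im=f["img"].astype(int);p=proj(f,np.array([C[0],C[1],.02]))
    yy,xx=np.mgrid[:im.shape[0],:im.shape[1]];ins=np.hypot(xx-p[0],yy-p[1])<33
    r,g,b=im[...,0],im[...,1],im[...,2]
    B=ins&(b>r*1.3)&(b>50);W=ins&(g>90)&(r>90)
    return [[(a,(np.round(onz(f,*c,z)*1e3)[:2]-np.round(np.array(C[:2])*1e3)).tolist()) for a,c in blobs(m)] for m in (B,W)]
E
python3 - <<'E'
from h import *
T=dict(np.load("top.npz"));S=dict(np.load("side.npz"))
a=cv2.resize(T["img"][190:240,185:235],(400,400),interpolation=2);b=cv2.resize(S["img"][210:285,185:260],(400,400),interpolation=2)
cv2.imwrite("pics/rod.png",np.hstack([a,b])[:,:,::-1])
cv2.imwrite("pics/bowl.png",cv2.resize(T["img"][185:270,305:390],(595,595),interpolation=2)[:,:,::-1])
for n,f,box in(("T",T,(190,240,185,235)),("S",S,(210,285,185,260))):
    im=f["img"][box[0]:box[1],box[2]:box[3]].astype(int);r,g,b=im[...,0],im[...,1],im[...,2]
    print(n,[(k,c[0]+box[2],c[1]+box[0]) for k,c in blobs((r>b*1.35)&(r>80))],[(k,c[0]+box[2],c[1]+box[0]) for k,c in blobs((g>r*1.15)&(g>b*1.05))])
for z in (0.05,):
    print([onz(T,*p,z) for p in((347,192.5),(349,263.5))])
im=T["img"].astype(int);m=(im[...,0]>im[...,1]*2)&(im[...,0]>60);m[:180]=0;m[:,:300]=0
ys,xs=np.nonzero(m);(c,rad)=cv2.minEnclosingCircle(np.c_[xs,ys].astype(np.float32));print(c,rad,onz(T,*c,.05))
print(beads(T,(.571,-.153)))
E
```

```text
T [(49, 202.7, 213.5)] [(38, 209.4, 215.3)]
S [(47, 214.6, 221.0)] []
[array([ 0.65369349, -0.15005489,  0.05      ]), array([ 0.47994934, -0.15225359,  0.05      ])]
(347.145751953125, 226.9368896484375) 34.08247375488281 [ 0.56910587 -0.14911167  0.05      ]
[[(59, [50.0, -15.0]), (61, [27.0, -40.0]), (61, [1.0, -29.0]), (59, [-30.0, -44.0]), (63, [-49.0, -16.0])], [(46, [50.0, 24.0]), (44, [26.0, 52.0]), (45, [0.0, 37.0]), (43, [-33.0, 48.0]), (45, [-53.0, 19.0])]]
```

View pics/rod.png

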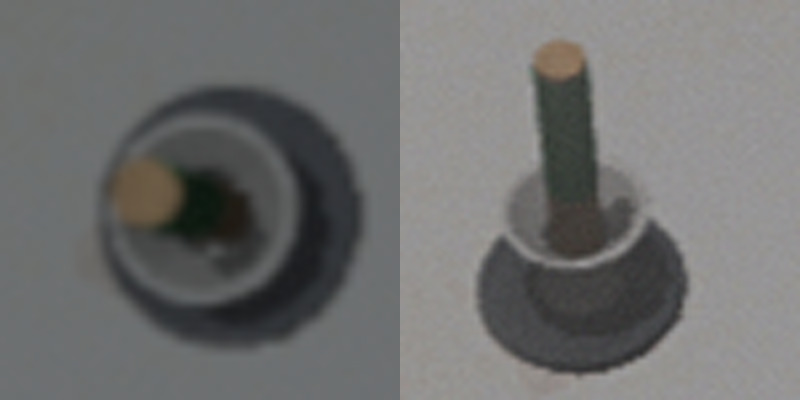

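View pics/bowl.png

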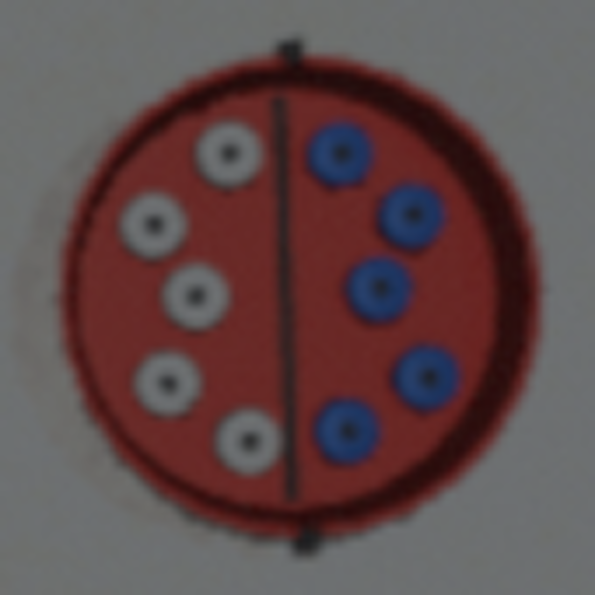

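The rod leans slightly in its holder: its top is at top-view (202.7,213.5) and side-view (214.6,221). The holder mouth is centred at top-view (210.2,216.1). The bowl line runs nearly vertically from (344.9,198.9) to (346.6,256), white beads left and blue right.

```bash
python3 - <<'E'
from h import *
T=dict(np.load("top.npz"));S=dict(np.load("side.npz"))
print("rodtop",tri((T,202.7,213.5),(S,214.6,221.0)))
# centre mouth: top (209.7,215.6); side ellipse crop x505..650,y163..268
print("mouth",tri((T,209.7,215.6),(S,185+177/5.333-.5,210+215/5.333-.5)), onz(T,209.7,215.6,.052))
print("foot",onz(T,213.4,216.8,.007), onz(S,185+182/5.333-.5,210+287/5.333-.5,.005))
print("bowl rim",onz(T,347.5,226.8,.05),"line",onz(T,344.4,198.4,.006),onz(T,346.1,255.5,.006))
for l,X in (("seat",[.600,.187,.008]),("top",[.600,.187,.138])): print(l,proj(T,np.array(X)),proj(S,np.array(X)))
E
```

```text
rodtop (array([0.60053941, 0.18773385, 0.13585996]), [0.1, 0.1])
mouth (array([0.60001223, 0.18821373, 0.04787786]), [0.2, 0.2]) [0.59997437 0.18755545 0.052     ]
foot [0.59920177 0.18653904 0.007     ] [0.5990419  0.19028897 0.005     ]
bowl rim [ 0.56943291 -0.14998233  0.05      ] line [ 0.64315768 -0.14873754  0.006     ] [ 0.49766792 -0.15085452  0.006     ]
seat [213.14948389 216.47064022] [219.12102034 261.23875743]
top [202.79997919 213.63512877] [215.04129135 220.15166777]
```

```bash
python3 -m creep '{"translation":[[10,20,0],[19,40,0],[19,40,0],[19,40,0],[19,40,0],[19,40,0],[19,40,0],[19,40,0]],"spin":[0,0,0,0,0,0,0,0],"gripper":[1,1,1,1,1,1,1,1]}' 40
python3 -m creep '{"translation":[[19,40,0],[19,40,0],[19,40,0],[19,40,0],[19,40,0],[19,40,0],[19,40,0],[19,40,0]],"spin":[0,0,0,0,0,0,0,0],"gripper":[1,1,1,1,1,1,1,1]}'
```

```text
t: 1.5
eef_pos: [0.3537, -0.3398, 0.2269]
ee_rot: [-3.141, 0.001, -2.825]
force: [1.5, 0.4, -0.4]
width: 0.0876
gripper_force: 0.0
t: 2.3
eef_pos: [0.5058, -0.0195, 0.227]
ee_rot: [-3.142, 0.001, -2.824]
force: [0.2, -0.5, -0.9]
width: 0.0876
gripper_force: 0.0
```

```bash
python3 -m creep '{"translation":[[18,39,0],[18,39,0],[18,39,0],[18,39,0],[14,32,0],[9,20,0],[0,0,0],[0,0,0]],"spin":[0,0,0,0,0,0,0,0],"gripper":[1,1,1,1,1,1,1,1]}' 40
python3 - <<'E'
from h import *
from station import cams
T=cams.grab_frame("top");S=cams.grab_frame("side")
cv2.imwrite("pics/pre.png",np.hstack([cv2.resize(T["img"][150:270,140:260],(400,400)),cv2.resize(S["img"][130:290,140:300],(400,400))])[:,:,::-1])
E
```

```text
t: 3.1
eef_pos: [0.6, 0.1868, 0.2261]
ee_rot: [-3.141, -0.001, -2.824]
force: [-0.8, -0.1, 0.3]
width: 0.0874
gripper_force: 0.0
```

View pics/pre.png

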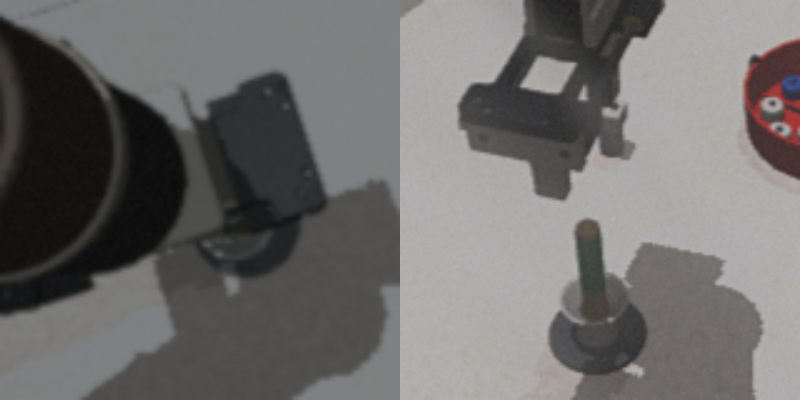

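The fingers straddle the rod: in the side view they are at (552,190) and (610,115), with the rod top at (587,228). I descend and close.

```bash
python3 -m creep '{"translation":[[0,1,-35],[0,0,-35],[0,0,-35],[0,0,-20],[0,0,-10],[0,0,0]],"spin":[0,0,0,0,0,0],"gripper":[1,1,1,1,1,1]}' 40
python3 -m creep '{"translation":[[0,0,0],[0,0,0],[0,0,0],[0,0,0],[0,0,0],[0,0,0],[0,0,0],[0,0,0]],"spin":[0,0,0,0,0,0,0,0],"gripper":[0,0,0,0,0,0,0,0]}' 40
```

```text
t: 3.8
eef_pos: [0.5997, 0.1866, 0.0908]
ee_rot: [-3.141, -0.002, -2.826]
force: [-0.6, 0.5, 0.8]
width: 0.0874
gripper_force: 0.0
t: 4.6
eef_pos: [0.6002, 0.1876, 0.0915]
ee_rot: [-3.142, -0.0, -2.825]
force: [0.6, -0.1, -0.5]
width: 0.029
gripper_force: 0.0
```

```bash
python3 -m creep '{"translation":[[0,0,0],[0,0,0],[0,0,0],[0,0,0]],"spin":[0,0,0,0],"gripper":[0,0,0,0]}' 40 && python3 -m creep '{"translation":[[0,0,20],[0,0,35],[0,0,40],[0,0,25],[0,0,0]],"spin":[0,0,0,0,0],"gripper":[0,0,0,0,0]}'
```

```text
t: 5.0
eef_pos: [0.6002, 0.1876, 0.0915]
ee_rot: [-3.142, -0.0, -2.825]
force: [-0.1, -0.3, -0.6]
width: 0.0198
gripper_force: 40.0
t: 5.5
eef_pos: [0.6022, 0.1885, 0.2162]
ee_rot: [3.141, 0.007, -2.824]
force: [-0.9, -0.1, -0.2]
width: 0.0198
gripper_force: 40.0
```

```bash
python3 -m creep '{"translation":[[-2,-25,0],[-4,-45,0],[-4,-45,0],[-4,-45,0],[-4,-45,0],[-4,-45,0],[-4,-45,0],[-4,-43,0]],"spin":[0,0,0,0,0,0,0,0],"gripper":[0,0,0,0,0,0,0,0]}'
python3 -m creep '{"translation":[[0,0,0],[0,0,0],[0,0,-30],[0,0,-30],[0,0,-25]],"spin":[0,0,0,0,0],"gripper":[0,0,0,0,0]}'
python3 - <<'E'
from h import *
from station import cams
T=cams.grab_frame("top");S=cams.grab_frame("side")
cv2.imwrite("pics/ins.png",np.hstack([cv2.resize(T["img"][185:270,305:390],(400,400)),cv2.resize(S["img"][90:220,250:380],(400,400))])[:,:,::-1])
E
```

```text
t: 6.3
eef_pos: [0.5693, -0.1521, 0.2108]
ee_rot: [3.141, -0.001, -2.825]
force: [0.3, -0.5, -0.3]
width: 0.0198
gripper_force: 40.0
t: 6.8
eef_pos: [0.5698, -0.149, 0.1248]
ee_rot: [3.141, -0.001, -2.824]
force: [-0.8, 0.9, -0.4]
width: 0.0199
gripper_force: 40.0
```

View pics/ins.png

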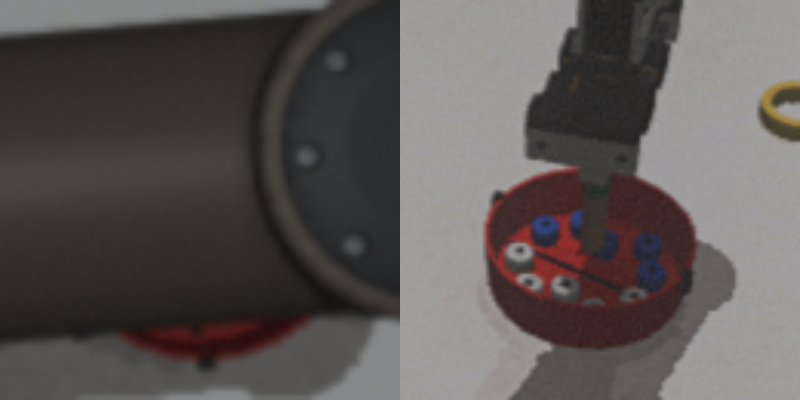

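The rod is upright over the bowl's middle (foot at about (590,245) in the side crop) and clear of the beads. I lower it.

```bash
python3 -m creep '{"translation":[[0,0,-20],[0,0,-12],[0,0,0],[0,0,0]],"spin":[0,0,0,0],"gripper":[0,0,0,0]}'
python3 -m creep '{"translation":[[15,0,0],[15,0,0],[15,0,0],[-5,-20,0],[-14,-16,0],[-18,-10,0],[-20,-3,0],[-20,4,0]],"spin":[0,0,0,0,0,0,0,0],"gripper":[0,0,0,0,0,0,0,0]}'
```

```text
t: 7.3
eef_pos: [0.5707, -0.1502, 0.0953]
ee_rot: [-3.141, 0.0, -2.824]
force: [0.0, -0.4, -0.6]
width: 0.0198
gripper_force: 40.0
t: 8.1
eef_pos: [0.5378, -0.1961, 0.0955]
ee_rot: [-3.141, 0.002, -2.826]
force: [6.4, 2.6, -0.5]
width: 0.0197
gripper_force: 39.9
```

```bash
python3 -m creep '{"translation":[[-13,25,0],[-5,20,0],[6,24,0],[16,18,0],[23,8,0],[25,-4,0],[20,-16,0],[10,-25,0]],"spin":[0,0,0,0,0,0,0,0],"gripper":[0,0,0,0,0,0,0,0]}'
python3 - <<'E'
from h import *
from station import cams
S=cams.grab_frame("side")
cv2.imwrite("pics/s1.png",cv2.resize(S["img"][90:220,250:380],(500,500))[:,:,::-1])
E
```

```text
t: 8.9
eef_pos: [0.6222, -0.1455, 0.0959]
ee_rot: [-3.14, 0.002, -2.823]
force: [0.1, -0.2, -0.2]
width: 0.02
gripper_force: 39.9
```

View pics/s1.png

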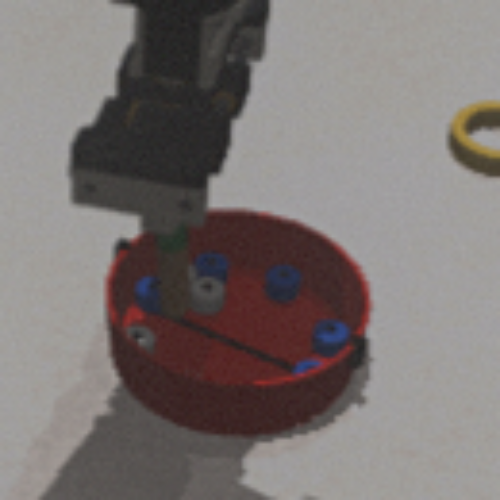

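Beads are moving and mixing in the side view: whites at (205,290) and (140,335) now sit among blues at (210,265), (148,292) and (282,282). I stir another ring plus cross strokes.

```bash
python3 -m creep '{"translation":[[-10,-19,0],[-14,-19,0],[-21,-9,0],[-23,4,0],[-18,16,0],[-6,22,0],[6,22,0],[18,16,0]],"spin":[0,0,0,0,0,0,0,0],"gripper":[0,0,0,0,0,0,0,0]}'
python3 -m creep '{"translation":[[8,-23,0],[8,-23,0],[7,-22,0],[12,-14,0],[12,20,0],[-5,25,0],[-10,25,0],[-10,20,0]],"spin":[0,0,0,0,0,0,0,0],"gripper":[0,0,0,0,0,0,0,0]}'
```

```text
t: 9.75
eef_pos: [0.552, -0.1121, 0.0967]
ee_rot: [-3.141, 0.003, -2.825]
force: [0.2, -0.9, -0.8]
width: 0.0197
gripper_force: 40.0
t: 10.55
eef_pos: [0.5744, -0.1044, 0.0958]
ee_rot: [-3.14, 0.002, -2.825]
force: [1.0, -1.4, -0.2]
width: 0.0204
gripper_force: 40.0
```

```bash
python3 -m creep '{"translation":[[0,-6,15],[0,0,30],[0,0,40],[0,0,30],[4,30,0],[4,45,0],[4,45,0],[4,45,0]],"spin":[0,0,0,0,0,0,0,0],"gripper":[0,0,0,0,0,0,0,0]}'
python3 -m creep '{"translation":[[4,45,0],[4,45,0],[4,40,0],[0,0,0],[0,0,0]],"spin":[0,0,0,0,0],"gripper":[0,0,0,0,0]}'
python3 - <<'E'
from h import *
from station import cams
T=cams.grab_frame("top");S=cams.grab_frame("side")
np.savez("s2.npz",**S)
cv2.imwrite("pics/s2.png",np.hstack([cv2.resize(T["img"][185:270,305:390],(400,400),interpolation=2),cv2.resize(S["img"][130:290,140:300],(400,400),interpolation=2)])[:,:,::-1])
print(beads(T,(.570,-.150)))
E
```

```text
t: 11.35
eef_pos: [0.59, 0.0554, 0.2111]
ee_rot: [-3.141, 0.003, -2.826]
force: [0.4, 0.4, -1.1]
width: 0.02
gripper_force: 40.0
t: 11.85
eef_pos: [0.602, 0.1851, 0.2102]
ee_rot: [-3.142, 0.001, -2.823]
force: [-1.0, 0.1, -2.0]
width: 0.0201
gripper_force: 40.0
[[(67, [62.0, -6.0]), (67, [40.0, -49.0]), (69, [-44.0, -47.0]), (59, [-61.0, 20.0]), (66, [-63.0, -12.0])], [(57, [56.0, -29.0]), (56, [47.0, 45.0]), (59, [1.0, 63.0]), (57, [-26.0, 34.0]), (59, [-50.0, 41.0])]]
```

View pics/s2.png

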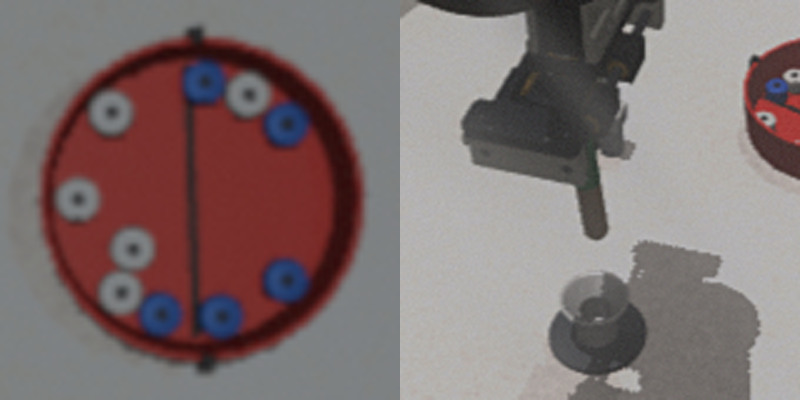

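Each side now holds both colours, but only one intruder each (blue at crop (160,315), white at (248,95)), and some displacement is uncertain. I stir another round in the opposite direction.

```bash
python3 -m creep '{"translation":[[-4,-25,0],[-4,-45,0],[-4,-45,0],[-4,-45,0],[-4,-45,0],[-4,-45,0],[-4,-45,0],[-4,-40,0]],"spin":[0,0,0,0,0,0,0,0],"gripper":[0,0,0,0,0,0,0,0]}'
python3 -m creep '{"translation":[[0,0,0],[0,0,0],[0,0,-30],[0,0,-35],[0,0,-30],[0,0,-20],[0,0,0],[0,0,0]],"spin":[0,0,0,0,0,0,0,0],"gripper":[0,0,0,0,0,0,0,0]}'
python3 -m creep '{"translation":[[0,-25,0],[0,-23,0],[24,4,0],[18,18,0],[8,26,0],[-7,26,0],[-18,17,0],[-25,7,0]],"spin":[0,0,0,0,0,0,0,0],"gripper":[0,0,0,0,0,0,0,0]}'
python3 -m creep '{"translation":[[-25,-7,0],[-18,-18,0],[-7,-25,0],[7,-25,0],[18,-18,0],[25,-7,0],[22,7,0],[18,15,0]],"spin":[0,0,0,0,0,0,0,0],"gripper":[0,0,0,0,0,0,0,0]}'
```

```text
t: 12.75
eef_pos: [0.569, -0.1538, 0.2104]
ee_rot: [-3.141, 0.001, -2.827]
force: [0.4, 0.0, -0.8]
width: 0.0202
gripper_force: 40.0
t: 13.55
eef_pos: [0.5706, -0.1501, 0.0953]
ee_rot: [-3.141, 0.0, -2.824]
force: [0.3, 0.3, -0.6]
width: 0.02
gripper_force: 40.0
t: 14.35
eef_pos: [0.5719, -0.0997, 0.0962]
ee_rot: [-3.138, 0.002, -2.821]
force: [5.4, -19.0, 1.1]
width: 0.0207
gripper_force: 40.6
t: 15.15
eef_pos: [0.6083, -0.1784, 0.094]
ee_rot: [3.139, -0.005, -2.827]
force: [-10.1, 3.1, -0.7]
width: 0.0198
gripper_force: 40.0
```

```bash
python3 -m creep '{"translation":[[-15,10,0],[-15,10,0],[-10,8,0],[0,0,30],[0,0,45],[0,0,40],[4,30,0],[4,45,0]],"spin":[0,0,0,0,0,0,0,0],"gripper":[0,0,0,0,0,0,0,0]}'
python3 -m creep '{"translation":[[4,45,0],[4,45,0],[4,45,0],[4,45,0],[4,45,0],[2,38,0],[0,0,0],[0,0,0]],"spin":[0,0,0,0,0,0,0,0],"gripper":[0,0,0,0,0,0,0,0]}'
python3 - <<'E'
from h import *
from station import cams
T=cams.grab_frame("top");S=cams.grab_frame("side")
np.savez("s2.npz",**S)
cv2.imwrite("pics/s3.png",np.hstack([cv2.resize(T["img"][185:270,305:390],(400,400),interpolation=2),cv2.resize(S["img"][170:280,170:280],(400,400),interpolation=2)])[:,:,::-1])
print(beads(T,(.570,-.150)))
E
```

```text
t: 15.95
eef_pos: [0.5792, -0.0756, 0.2122]
ee_rot: [-3.141, 0.005, -2.828]
force: [1.7, 0.2, -1.9]
width: 0.0201
gripper_force: 40.0
t: 16.75
eef_pos: [0.6, 0.189, 0.2099]
ee_rot: [3.142, 0.0, -2.823]
force: [0.4, -0.3, -1.3]
width: 0.0196
gripper_force: 40.0
[[(69, [63.0, -12.0]), (60, [50.0, 36.0]), (67, [14.0, -62.0]), (67, [-24.0, -58.0]), (64, [-54.0, -32.0])], [(57, [63.0, 12.0]), (59, [53.0, -33.0]), (59, [22.0, 58.0]), (56, [-21.0, 61.0]), (59, [-62.0, 2.0])]]
```

View pics/s3.png

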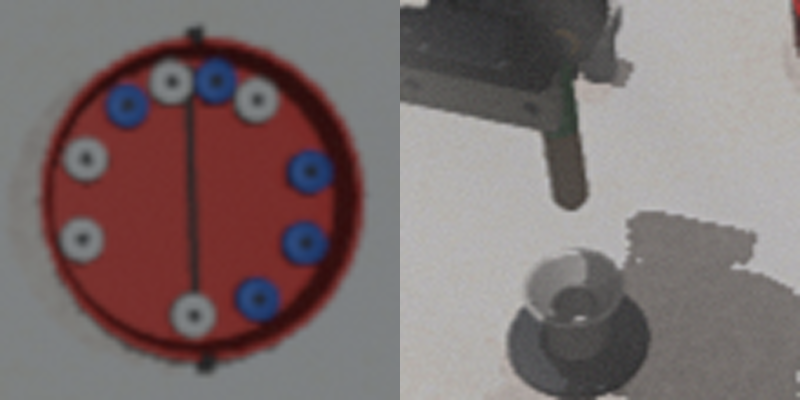

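The ring is mixed (blue at (127,105), (215,80); whites at (172,80), (257,100), (193,315)), but reversing may have brought some beads near their starts. I do one last long ring sweep in one direction.

```bash
python3 -m creep '{"translation":[[-2,-28,0],[-4,-45,0],[-4,-45,0],[-4,-45,0],[-4,-45,0],[-4,-45,0],[-4,-45,0],[-4,-40,0]],"spin":[0,0,0,0,0,0,0,0],"gripper":[0,0,0,0,0,0,0,0]}'
python3 -m creep '{"translation":[[0,0,0],[0,0,0],[0,0,-30],[0,0,-35],[0,0,-30],[0,0,-20],[0,0,0],[0,0,0]],"spin":[0,0,0,0,0,0,0,0],"gripper":[0,0,0,0,0,0,0,0]}'
python3 -m creep '{"translation":[[-22,16,0],[-21,16,0],[-9,-18,0],[-2,-21,0],[7,-19,0],[13,-16,0],[18,-10,0],[21,-2,0]],"spin":[0,0,0,0,0,0,0,0],"gripper":[0,0,0,0,0,0,0,0]}'
python3 -m creep '{"translation":[[20,6,0],[16,13,0],[10,17,0],[3,21,0],[-5,19,0],[-17,-14,0],[-16,-8,0],[-16,0,0]],"spin":[0,0,0,0,0,0,0,0],"gripper":[0,0,0,0,0,0,0,0]}'
python3 -m creep '{"translation":[[0,0,30],[0,0,45],[0,0,40],[4,28,0],[4,45,0],[4,45,0],[4,45,0],[4,45,0]],"spin":[0,0,0,0,0,0,0,0],"gripper":[0,0,0,0,0,0,0,0]}'
python3 -m creep '{"translation":[[4,45,0],[4,45,0],[2,40,0],[0,0,0],[0,0,0],[0,0,0]],"spin":[0,0,0,0,0,0],"gripper":[0,0,0,0,0,0]}'
python3 - <<'E'
from h import *
from station import cams
T=cams.grab_frame("top");S=cams.grab_frame("side")
np.savez("s2.npz",**S)
cv2.imwrite("pics/s4.png",np.hstack([cv2.resize(T["img"][185:270,305:390],(400,400),interpolation=2),cv2.resize(S["img"][170:280,170:280],(400,400),interpolation=2)])[:,:,::-1])
r=beads(T,(.570,-.150));print(r)
O=[[(51,-18),(28,-43),(2,-32),(-29,-47),(-48,-19)],[(51,21),(27,49),(1,34),(-32,45),(-52,16)]]
for a,o in zip(r,O): print([round(min(np.hypot(*np.subtract(c,q)) for q in o)) for _,c in a])
E
```

```text
t: 17.65
eef_pos: [0.5691, -0.1536, 0.2102]
ee_rot: [-3.141, 0.001, -2.827]
force: [1.1, 0.4, -0.5]
width: 0.0201
gripper_force: 40.0
t: 18.45
eef_pos: [0.5706, -0.15, 0.0952]
ee_rot: [-3.141, -0.0, -2.824]
force: [0.0, 0.1, -1.1]
width: 0.0201
gripper_force: 40.0
t: 19.25
eef_pos: [0.575, -0.2036, 0.0961]
ee_rot: [3.139, 0.001, -2.827]
force: [-2.4, 2.3, 0.5]
width: 0.0196
gripper_force: 40.0
t: 20.05
eef_pos: [0.5713, -0.1502, 0.0963]
ee_rot: [-3.14, 0.003, -2.824]
force: [-0.8, 0.1, -1.5]
width: 0.0198
gripper_force: 40.0
t: 20.85
eef_pos: [0.591, 0.0603, 0.2119]
ee_rot: [3.142, 0.005, -2.824]
force: [1.9, -0.2, -0.6]
width: 0.0198
gripper_force: 40.0
t: 21.45
eef_pos: [0.6004, 0.1877, 0.2106]
ee_rot: [3.141, 0.002, -2.825]
force: [0.5, -0.3, -0.2]
width: 0.0198
gripper_force: 40.0
[[(136, [57.0, -26.0]), (68, [62.0, 13.0]), (61, [34.0, 53.0]), (64, [-11.0, 63.0])], [(58, [51.0, 35.0]), (59, [13.0, 63.0]), (56, [-5.0, -62.0]), (115, [-42.0, 46.0])]]
[10, 33, 73, 90]
[14, 20, 91, 10]
```

View pics/s4.png

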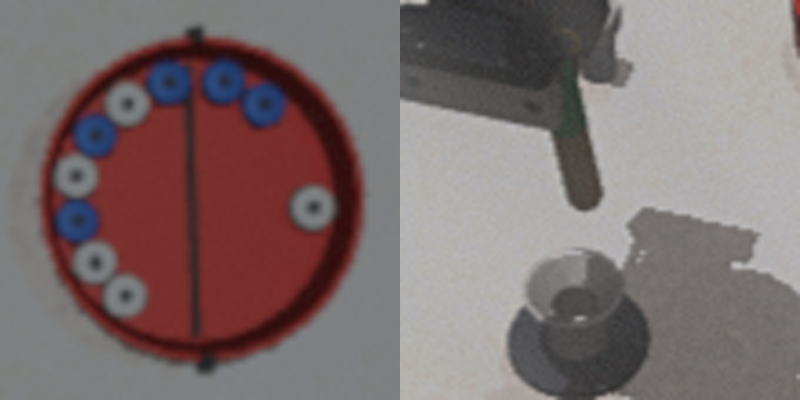

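The final mix is good: on the left of the line are blues (95,135), (78,220), (170,80) and four whites. On the right are blues (225,80), (264,103) and a white (313,207), with all ten in the bowl. Next I check the rod's tilt before returning it.

```bash
python3 - <<'E'
from h import *
S=dict(np.load("s2.npz"))
for z in (.127,.15,.17,.187): print(z,proj(S,np.array([.6004,.1877,z])).round(1))
im=S["img"].astype(int)
for y in range(198,228,3):
    row=im[y,205:235].sum(1); d=np.nonzero(row<row.max()*.7)[0]+205; print(y,d.min(),d.max(),d.mean().round(1))
E
```

```text
0.127 [215.  224.1]
0.15 [214.2 216.1]
0.17 [213.5 208.9]
0.187 [212.9 202.7]
198 205 219 212.0
201 205 220 212.5
204 205 221 213.0
207 212 221 216.5
210 212 222 217.0
213 213 223 218.0
216 214 223 218.5
219 215 224 219.5
222 216 225 220.5
225 216 224 220.0
```

```bash
python3 - <<'E'
from h import *
S=dict(np.load("s2.npz"))
d=np.array([-.95,-.312,0]);g=np.array([.6004,.1877,.2296])
# rod axis observed: (220.1,y=219+..)
ys=np.array([207,210,213,216,219,222]);xs=np.array([216.5,217,218,218.5,219.5,220.5])
def res(p):
    a=p[0];ax=-np.cos(a)*np.array([0,0,1])+np.sin(a)*d
    P=np.array([proj(S,g+ax*l+[0,0,0]) for l in np.linspace(.03,.11,30)])
    return np.interp(ys,P[:,1],P[:,0])-xs+p[1]*0
s=least_squares(res,[0.,0.]);a=s.x[0];print(np.degrees(a),res(s.x).round(2),"foot off mm",103*np.sin(a)*d)
E
```

```text
6.955550462039165 [-0.03  0.22 -0.03  0.22 -0.02 -0.27] foot off mm [-11.84956637  -3.89164706   0.        ]
```

The rod has tilted 7° about the finger axis, so its foot is offset (-12,-4) mm. I shift to centre the foot, enter the well, then straighten with a lighter grip.

```bash
python3 -m creep '{"translation":[[12,4,0],[0,0,-35],[0,0,-30],[0,0,-15],[0,0,-10],[0,0,-8],[0,0,0]],"spin":[0,0,0,0,0,0,0],"gripper":[0,0,0,0,0,0,0]}'
python3 -m creep '{"translation":[[0,0,0],[0,0,0],[-3,-1,-3],[-3,-1,-3],[-3,-1,-4],[-3,-1,-4],[0,0,0]],"spin":[0,0,0,0,0,0,0],"gripper":[0,0,0,0,0,0,0]}' 10
```

```text
t: 22.25
eef_pos: [0.6123, 0.1912, 0.1109]
ee_rot: [-3.141, -0.001, -2.825]
force: [0.3, -0.1, -1.2]
width: 0.0198
gripper_force: 40.0
t: 22.95
eef_pos: [0.5997, 0.1875, 0.0971]
ee_rot: [3.141, -0.0, -2.825]
force: [1.1, -0.0, -1.8]
width: 0.0205
gripper_force: 10.0
```

```bash
python3 -m creep '{"translation":[[0,0,-3],[0,0,-2],[0,0,0],[0,0,0]],"spin":[0,0,0,0],"gripper":[0,0,0,0]}' 5
python3 -m creep '{"translation":[[0,0,0],[0,0,0],[0,0,0],[0,0,0],[0,0,0],[0,0,0],[0,0,0],[0,0,0]],"spin":[0,0,0,0,0,0,0,0],"gripper":[0.3,0.35,0.5,0.6,0.8,1,1,1]}'
python3 -m creep '{"translation":[[0,0,0],[0,0,0],[0,0,15],[0,0,35],[0,0,45],[0,0,45],[0,0,0]],"spin":[0,0,0,0,0,0,0],"gripper":[1,1,1,1,1,1,1]}'
```

```text
t: 23.35
eef_pos: [0.5999, 0.1874, 0.0922]
ee_rot: [-3.141, -0.001, -2.825]
force: [0.5, -0.0, -1.6]
width: 0.0206
gripper_force: 5.0
t: 24.15
eef_pos: [0.6003, 0.1876, 0.0926]
ee_rot: [3.142, 0.0, -2.825]
force: [0.3, -0.6, 0.0]
width: 0.0734
gripper_force: 0.0
t: 24.85
eef_pos: [0.6034, 0.1888, 0.2402]
ee_rot: [3.141, 0.012, -2.824]
force: [0.1, -0.1, 0.6]
width: 0.0875
gripper_force: 0.0
```

```bash
python3 -m creep '{"translation":[[-10,20,0],[-20,40,0],[-20,40,0],[-10,20,0],[0,0,0],[0,0,0]],"spin":[0,0,0,0,0,0],"gripper":[1,1,1,1,1,1]}'
python3 - <<'E'
from h import *
from station import cams
T=cams.grab_frame("top");S=cams.grab_frame("side")
cv2.imwrite("pics/end.png",np.hstack([cv2.resize(T["img"][150:270,280:400],(400,400),interpolation=2),cv2.resize(S["img"][130:290,140:300],(400,400),interpolation=2)])[:,:,::-1])
im=S["img"][210:285,185:260].astype(int);r,g,b=im[...,0],im[...,1],im[...,2]
print([(k,c[0]+185,c[1]+210) for k,c in blobs((r>b*1.35)&(r>60))],"was 214.6,221")
E
```

```text
t: 25.45
eef_pos: [0.54, 0.3079, 0.2324]
ee_rot: [-3.141, -0.0, -2.823]
force: [-0.3, 0.0, 0.6]
width: 0.0875
gripper_force: 0.0
[(55, 214.1, 221.2)] was 214.6,221
```

View pics/end.png

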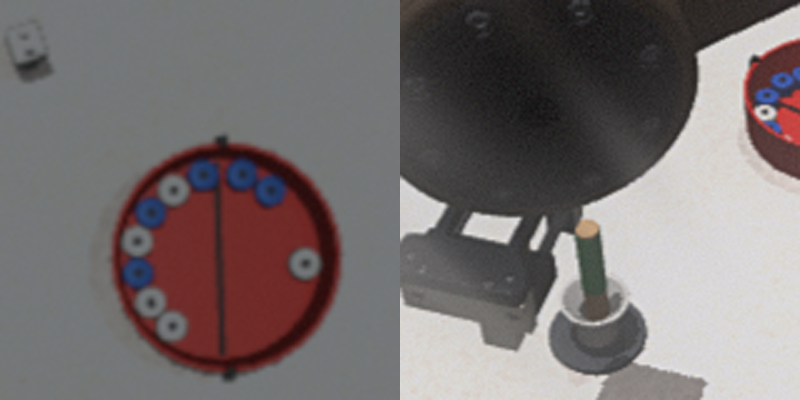

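The rod stands upright and fully down: its top is at side pixel (214.1,221.2), against (214.6,221.0) at the start. All ten beads are in the bowl with both colours on each side, and the robot is clear of everything.

```bash
python3 -c "from station import arm; print(arm.job_done())"
```

```text
the job is handed in; nothing more can be done
None
```

I stirred the beads and handed the job in at about 25.5 s: all ten are in the bowl with both colours on each side of the line (four white and three blue on one, one white and two blue on the other), the rod is back in its holder fully down, and I kept clear of the pumps and tape; I judged how far each bead moved from its likely path rather than tracking it individually.

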